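# Secure a fragile core in its transport tray

### The arm

A 7-joint arm with a two-finger parallel gripper is mounted at the origin on a cart in front of the work surface, level with it; the furniture and walls round the work are solid. World frame = base frame: x ahead of the robot, y to its left, z up, the work surface at z = 0. Lengths are in m, angles in rad, forces in N, time in s.
With the tool pointing down it reaches from about 0.35 to 0.9 m from the base axis. Payload 8.1 kg.
Tool frame: the origin (TCP) lies at the centre of the arm's flange, where the gripper is bolted on; the fingertips stand 178 mm ahead of it and the grasp point (between the pads) lies 159 mm ahead of it; z points along the fingers, y is the line along which they close (so a half turn about z gives the same grasp; the last joint's range is limited). The gripper opens to 92 mm and grips with 3 to 60 N. Pads are 19 mm wide; open, the fingers measure 130 mm over their backs; the gripper's body (75 mm by 190 mm) begins 47 mm behind the grasp point.
Start: joints at [1.144, 0.434, 0.025, 1.573, -0.012, 1.134, -0.075], TCP at [0.199, -0.593, 0.405] pointing down, gripper open.
Joint ranges: [-2.62, 2.62], [-0.44, 2.09], [-1.27, 1.32], [0.08, 2.57], [-1.32, 4.46], [0.12, 2], [-2.74, 2.74]. Speed limits (rad/s): [2.22, 2.22, 3.01, 3.01, 3.14, 3.14, 3.14].

### API

Orientations are given as a rotation vector (axis times angle).
In Python, from cell import arm gives the robot as it stands. The module is installed in compiled form; this text tells all that it offers.
- The arm moves only by the shell command python3 -m inch 'ROWS' [FORCE]. ROWS is text: rows parted by semicolons, each of 5 numbers parted by spaces: the shift along the tool's x, y, z in m, then the turn about the tool's z in rad, then the finger opening in m, from 0 to 0.0918. In form: x y z roll fingers; .... A call has 1 to 5 rows; each row is the pose to reach, as a shift and turn from the pose commanded when the call began, along the tool's axes at that moment; what a row does not reach only later rows make up. A row lasts 1/10 s, in which the tool goes at most 50 mm and 8.59 degrees, less where a joint would pass 70% of its speed; a pose out of reach is approached as far as the arm can. A call with a gripper value outside its range is refused whole. The fingers move at their own pace and stop on an object; FORCE is the grip in N (left out, the last holds). Time passes only in rows, so rows that repeat a pose let the fingers close. It gives the time, the measured TCP pose, the force, the opening and the grip force at its end, in the units of the state.
- arm.observe(): the state, without advancing time (a new reading comes with each control period).
- arm.get_image(name): name is "scene" or "top"; returns the picture (400x640x3 uint8, red, green, blue); there is no depth.
- arm.get_calibration(name): a dict with "intrinsics" (3x3 intrinsics, pixels), "pose" (4x4, takes a point from camera to world coordinates). Camera axes: x right, y up, looking along -z (the intrinsics and any distortion apply to the point x, -y, -z); pixel columns grow to the right and rows downward; lengths in m; the calibration is good to about 2 mm. A picture is of the moment at which its call begins. get_calibration takes no time and is no camera call.
- arm.sign_off(): hands the job in; it is judged then, once.
Trained networks look in the newest picture that a camera, given by its name, has taken for a name from the list of things; names that differ only in an ending like _2 or _b are one class to them, and where a whole thing is asked for, a point or a joint stands for the part that bears it (a point fixed in the world has none). Each returns a list of dicts, best first, with "conf" (0 to 1); they miss things now and then, are a little off and sometimes report something else, mostly with a low value. They report only what shows in the picture. A call takes as long as a camera call.
- arm.look_for(camera, query): "point" ([row, column] in pixels, amid what is visible of it).
- arm.silhouettes(camera, query): "region" (400x640 bool, what is visible of it) and "point" ([row, column] in pixels, amid what is visible of it).
- arm.place_of(camera, query): "point" ([row, column] in pixels: a listed point, or the origin of a listed thing).
The state is a dict: "clock": time; "joints": joint angles; "dq": joint speeds; "joint_efforts": joint torques, N m; "position": TCP position; "ee_rot": TCP orientation; "force": force on the tool from outside, world axes, zero at the start; "ft_torque": the same for the moment, N m; "width": opening from 0.0 (shut) to 1.0 (fully open); "gripper_force": force on a finger pad.
Only numpy, scipy, OpenCV 4.12 (cv2) and the standard library are available. Lean on these libraries where they do the work, as an engineer would, in place of code of your own. Each camera call takes 0.05 s, during which the arm holds its last target. There are 200 camera calls.

### The job

Take the longer of the two brittle cement cores off the sloping drying rack and lay it gently in the two V rests of the transport tray: it cracks if it is dropped, or pinched, pressed or knocked with more than about 40 N. Then fold the hinged keeper fully down over it and lock it by taking the steel pin from its block and pushing it right through the keeper into the lug. Leave the shorter core on its rack and disturb nothing else.

Things in the scene. Friction and masses are not known exactly. Their poses are not given: they have to be found in the camera images.
- long_core: Longer grey cement core, cylinder 38 mm diameter, 160 mm long, about 0.34 kg. Origin: centre of the end face that is lower at the start; x runs along its axis to the other end. Lies on either rack place at 35 degrees, lower end toward the robot. Brittle: cracks if squeezed over 40 N by a pad (grip with 20 to 30 N) or knocked or pressed on the tray over 40 N
- long_core_mid (a point): Middle of the long core's axis, 80 mm from its origin; axes as the core
- short_core: The shorter core, same diameter and stuff but 115 mm long, in the other rack place; same frame convention. Stays there
- rack: Fixed rack, base 170 (x) x 160 (y) x 8 mm, two places at y = +52, -52 mm. In each a core's axis starts at x = -60, z = 45 mm (a toe plate, below the axis) and rises to +x at 35 degrees, over a rib 10 mm wide, 29 mm below the axis, with shallow V rests (flanks at 30 degrees) 8 mm thick, 42 mm across, 12 and 100 mm up the core from its lower end; the core's sides are free between them. Origin: underside centre, z up
- tray: Fixed tray, base 200 (x) x 155 (y) x 8 mm. The core lies along x either way round, axis 45 mm up, in V rests at x = +65, -65 mm, between end plates (50 mm high) at x = +88, -88 mm. Hinge cheeks (76 mm high) at x = 18 to 66, y = 42 to 62 mm; lug (66 mm high) at x = 24 to 60, y = -70 to -34 mm; beside the core x = -60 to +15 mm is clear. Origin: underside centre, z up
- tray_bed (a point): Point of the tray where the middle of the laid core belongs: tray x = y = 0, z = 45 mm; axes as the tray
- keeper (a joint): Angle of the keeper, a steel strap 34 mm wide, 6 mm thick: 0 = fully down (level, 3 mm above the core, its 16 mm hole over the lug's), grows as it swings up and over to tray +y, to 2.2 rad; starts past upright, stays where left (stiff hinge, about 0.08 N m). Hinge line along tray x at tray y = 52, z = 70 mm; strap centred on tray x = 42 mm; hole 104 mm from the hinge line
- keeper_end (a point): Middle of the keeper's free end, 122 mm from the hinge line, half way through its thickness
- lug_hole (a point): Centre of the mouth of the lug's upright hole, 16 mm wide, 58 mm deep, at tray x = +42, y = -52, z = 66 mm; axes as the tray. The shut keeper's top is 7 mm above this point
- pin: Steel pin, 85 mm tall, 0.12 kg: shank 12 mm diameter, 45 mm long, tapered tip; then a collar 25 mm in diameter to 48 mm, then a round grip 20 mm in diameter up to 85 mm. Origin: centre of the tip, z up along the pin. Stands upright in its block, tip 5 mm and collar 50 mm above the bench
- pin_block: Fixed grey block 50 x 50 x 50 mm with an upright 16 mm hole through it in which the pin is parked. Origin: underside centre
- wash_bottle: Wash bottle, about 67 x 97 mm and 202 mm tall, standing behind the pin block; bystander. Origin: underside centre
- moist_tin: Aluminium tin, 64 mm in diameter, 43 mm tall; bystander at the left. Origin: underside centre
- steel_weight: Grey slotted disc weight, 66 mm in diameter, 19 mm tall; bystander at the right. Origin: underside centre

How it is judged:
On the way, in this order (a step that is already met when the one before it is completed fails the run):
1. the long core lies level in the tray's V rests between the end plates, let go, with the keeper still up (horizontal distance between long_core_mid and tray_bed below 0.014 m and z of long_core_mid in the frame of tray_bed between -0.004 and 0.004 m and angle between the x axis of long_core and the x axis of tray, either way round below 0.06 rad and contact force between the fingers and long_core below 0.1 N and value of joint keeper above 0.8 rad), for 0.2 s.
2. the keeper is fully down (value of joint keeper below 0.06 rad), for 0.2 s.
At the end, for the whole second after the job is handed in: The long core rests level along the tray in both V rests (middle within 14 mm in plan, 4 mm in height, 0.06 rad of the tray's length), the keeper is down within 0.06 rad, the pin stands upright through it, tip 30 mm or more down the lug's hole; the short core is on its rack place within 15 mm (horizontal distance between long_core_mid and tray_bed below 0.014 m and z of long_core_mid in the frame of tray_bed between -0.004 and 0.004 m and angle between the x axis of long_core and the x axis of tray, either way round below 0.06 rad and value of joint keeper below 0.06 rad and z of pin in the frame of lug_hole below -0.03 m and horizontal distance between pin and lug_hole below 0.006 m and angle between pin's own z axis and vertical below 0.12 rad and linear speed of each of pin, long_core below 0.02 m/s and distance of short_core from where it was at the start of the episode below 0.015 m); the robot touches nothing.
It fails at once if the long core is let fall freely, faster than 0.35 m/s (a drop of some 6 mm) (contact force between the fingers and long_core below 0.5 N and linear speed of long_core above 0.35 m/s).
It fails at once if the long core is pinched or struck with the fingers over the limit (40 N on each of two pads, 80 N in all) (contact force between the fingers and long_core above 80 N).
It fails at once if the long core is knocked, dropped or pressed on the tray or its keeper with over 40 N (contact force between long_core and tray above 40 N).
It fails at once if the long core is dropped or struck against a bystander or the pin (height (world z) of long_core_mid below 0.035 m or contact force between long_core and wash_bottle above 5 N or contact force between long_core and short_core above 5 N or contact force between long_core and pin above 5 N).
It fails at once if the short core, wash bottle, tin or weight is shifted by more than 15 mm or the bottle tipped (distance of any of short_core, wash_bottle, moist_tin, steel_weight from where it was at the start of the episode above 0.015 m or angle between wash_bottle's own z axis and vertical above 0.3 rad).
It also fails if it takes over 72 s, if anything falls off the work surface, if the arm or the gripper's body presses on something with over 40 N, if the wrist force passes 120 N, or if a joint passes its speed limit or range.

## Working session

There is one attempt and no reset: what is moved stays moved. The work goes in short steps, Python scripts to look and compute and a shell command to move; the robot and the scene stay as the last step left them, time stands still between calls to the robot, and variables do not carry over. Pictures are saved under pics/ and viewed, at most 10 in all, crops included, and the job is handed in when it is done.

```bash
mkdir -p pics
cat > h.py <<'E'
import numpy as np, cv2
from cell import arm
from scipy.spatial.transform import Rotation as R
def ray(cam,p):
    c=arm.get_calibration(cam);K=np.array(c["intrinsics"]);P=np.array(c["pose"])
    d=np.linalg.inv(K)@[p[1],p[0],1];d=P[:3,:3]@[d[0],-d[1],-d[2]]
    return P[:3,3],d/np.linalg.norm(d)
def at_z(cam,p,z):
    o,d=ray(cam,p);return o+d*(z-o[2])/d[2]
def tri(p1,p2,c1="scene",c2="top"):
    a,u=ray(c1,p1);b,v=ray(c2,p2)
    s=np.linalg.lstsq(np.stack([u,-v],1),b-a,rcond=None)[0]
    x,y=a+u*s[0],b+v*s[1];return (x+y)/2,np.linalg.norm(x-y)
def proj(cam,X):
    c=arm.get_calibration(cam);K=np.array(c["intrinsics"]);P=np.array(c["pose"])
    q=P[:3,:3].T@(np.array(X)-P[:3,3]);q=K@[q[0],-q[1],-q[2]];return [q[1]/q[2],q[0]/q[2]]
def toolshift(d):  # world shift -> tool axes
    return R.from_rotvec(arm.observe()["ee_rot"]).inv().apply(d)
def save(cam,n): 
    im=arm.get_image(cam);cv2.imwrite(f"pics/{n}.png",im[:,:,::-1]);return im
E
python3 - <<'E'
from h import *
np.set_printoptions(precision=4,suppress=True)
print(arm.observe())
for c in("scene","top"):
    save(c,c+"0");print(c,arm.get_calibration(c))
for q in["long_core","long_core_mid","short_core","rack","tray","tray_bed","keeper_end","lug_hole","pin","pin_block"]:
    r={}
    for c in("scene","top"):
        l=arm.place_of(c,q);r[c]=l
        print(q,c,[(np.round(x["point"],1).tolist(),round(x["conf"],2)) for x in l[:2]])
    if r["scene"] and r["top"]: print("  ",*tri(r["scene"][0]["point"],r["top"][0]["point"]))
E
```

```text
{'clock': 0.0, 'joints': array([ 1.1444,  0.4352,  0.025 ,  1.5741, -0.0116,  1.134 , -0.0751]), 'dq': array([ 0.0008, -0.0012, -0.002 ,  0.0024, -0.0007,  0.0002, -0.0014]), 'joint_efforts': array([  0.0009, -66.7852,   0.9857, -31.4458,  -0.0604,   0.0429,
         0.0001]), 'position': array([ 0.1987, -0.5923,  0.4039]), 'ee_rot': array([-3.099 , -0.506 ,  0.0006]), 'force': array([ 0.003 , -0.4456, -0.1914]), 'ft_torque': array([ 0.0017, -0.0137,  0.0267]), 'gripper_force': 0.0, 'width': 1.000488266025373}
scene {'intrinsics': array([[411.1997,   0.    , 321.825 ],
       [  0.    , 411.1997, 205.2292],
       [  0.    ,   0.    ,   1.    ]]), 'pose': array([[-0.5548,  0.4102, -0.7238, -0.5403],
       [-0.8319, -0.2824,  0.4777,  0.6871],
       [-0.0085,  0.8672,  0.4979,  0.8129],
       [ 0.    ,  0.    ,  0.    ,  1.    ]])}
top {'intrinsics': array([[386.5809,   0.    , 317.4441],
       [  0.    , 386.5809, 197.1564],
       [  0.    ,   0.    ,   1.    ]]), 'pose': array([[-0.0242,  0.9954, -0.0928,  0.3945],
       [-0.9997, -0.0235,  0.0091,  0.0078],
       [ 0.0069,  
[... 773 characters left out ...]
)]
   [0.4863 0.2261 0.0097] 0.0031630375167358196
tray_bed scene [([240.8, 270.7], 0.92), ([193.0, 407.3], 0.39)]
tray_bed top [([210.3, 251.1], 0.58)]
   [0.4766 0.2224 0.0476] 0.009133687590277936
keeper_end scene [([202.4, 238.6], 0.65)]
keeper_end top [([191.6, 225.1], 0.73)]
   [0.5319 0.2868 0.185 ] 0.0051600544918557235
lug_hole scene [([222.6, 279.6], 0.9), ([265.0, 209.1], 0.26)]
lug_hole top []
pin scene [([230.8, 323.9], 0.45), ([264.2, 208.2], 0.25)]
pin top [([210.2, 317.5], 0.43)]
   [0.4795 0.0003 0.0013] 0.01013215714724538
pin_block scene [([229.3, 327.5], 0.84)]
pin_block top [([209.6, 321.3], 0.61), ([209.2, 249.4], 0.58)]
   [ 0.4806 -0.0145  0.0017] 0.007523184326542429
```

Run:
```python
import cv2
for n,(a,b,c,d) in {"scene":(120,320,160,460),"top":(130,280,180,460)}.items():
    im=cv2.imread(f"pics/{n}0.png")[a:b,c:d]; f=800/(d-c)
    cv2.imwrite(f"pics/{n}0c.png",cv2.resize(im,None,fx=f,fy=f,interpolation=cv2.INTER_CUBIC))
```

```text
(no output)
```

View pics/scene0c.png

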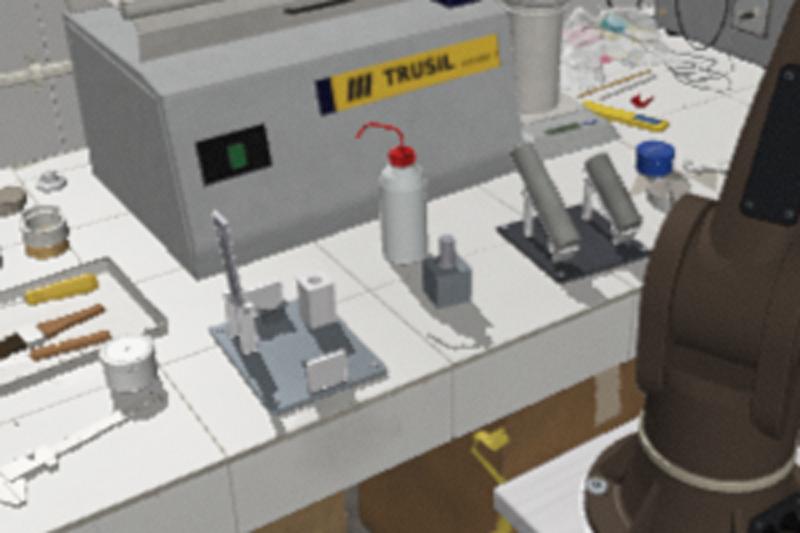

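View pics/top0c.png

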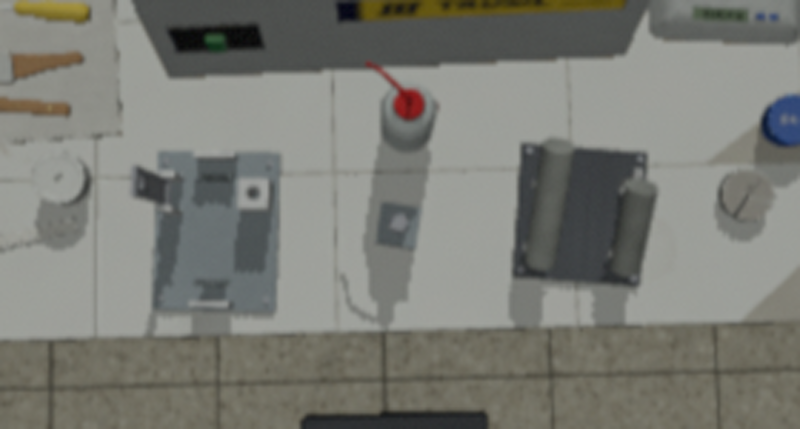

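```bash
cat > fit.py <<'E'
from h import *
from scipy.optimize import minimize
np.set_printoptions(precision=4,suppress=True)
S=4
def box(x0,x1,y0,y1,z0,z1): return np.array([[x,y,z] for x in(x0,x1) for y in(y0,y1) for z in(z0,z1)])/1e3
def cyl(r,z0,z1,cx=0,cy=0): 
    t=np.linspace(0,2*np.pi,24,endpoint=False)
    return np.array([[cx+r*np.cos(a),cy+r*np.sin(a),z] for a in t for z in(z0,z1)])/1e3
def cylx(r,x0,x1): return cyl(r,x0,x1)[:,[2,0,1]]
def pm(cam,parts,T):
    m=np.zeros((400,640),np.uint8)
    c=arm.get_calibration(cam);K=np.array(c["intrinsics"]);P=np.array(c["pose"])
    for p in parts:
        q=(T(p)-P[:3,3])@P[:3,:3];q=np.stack([q[:,0],-q[:,1],-q[:,2]],1)@K.T;q=q[:,:2]/q[:,2:]
        h=cv2.convexHull(q.astype(np.float32))
        cv2.fillConvexPoly(m,np.round(h*16).astype(np.int32),1,shift=4)
    return m
def soft(m): return cv2.GaussianBlur(m.astype(np.float32),(0,0),1.2)
def T4(v,pitch=0): return lambda p: R.from_euler("ZY",[v[3],-pitch]).apply(p)+np.array(v[:3])
def mask(cam,q):
    l=arm.silhouettes(cam,q); print(q,cam,[(round(x["conf"],2),int(x["region"].sum())) for x in l[:2]])
    return l[0]["region"] if l else None
def fit(parts,v0,masks,pitch=0,fixz=False,step=(.01,.01,.01,.1)):
    ms={c:soft(m) for c,m in masks.items() if m is not None}
    f=lambda v: sum(np.abs(soft(pm(c,parts,T4(v,pitch)))-m).sum()/m.sum() for c,m in ms.items())
    g=(lambda u:f([u[0],u[1],v0[2],u[2]])) if fixz else f
    u0=np.array([v0[0],v0[1],v0[3]] if fixz else v0,float);st=np.array(step)[[0,1,3]] if fixz else np.array(step)
    r=None
    for k in range(2):
        sim=np.vstack([u0]+[u0+np.eye(len(u0))[i]*st[i] for i in range(len(u0))])
        r=minimize(g,u0,method="Nelder-Mead",options=dict(initial_simplex=sim,xatol=2e-5,fatol=1e-5,maxiter=300));u0=r.x;st=-st/2
    return r.x,r.fun
CORE=[cylx(19,0,160)];SC=[cylx(19,0,115)]
PIN=[cyl(6,0,45),cyl(12.5,45,48),cyl(10,48,85)]
TRAY=[box(-100,100,-77.5,77.5,0,8),box(18,66,42,62,0,76),box(24,60,-70,-34,0,66)]
RACK=[box(-85,85,-80,80,0,8)]
E
python3 - <<'E'
from fit import *
for c in("scene","top"): arm.get_image(c)
M=lambda q:{c:mask(c,q) for c in("scene","top")}
p=np.radians(35)
lc=M("long_core");sc=M("short_core");tr=M("tray");rk=M("rack");pn=M("pin");pb=M("pin_block")
np.savez("masks.npz",**{n+c:m[c] for n,m in dict(lc=lc,sc=sc,tr=tr,rk=rk,pn=pn,pb=pb).items() for c in m if m[c] is not None})
print("long",fit(CORE,[.435,-.17,.045,-.1],lc,p))
print("short",fit(SC,[.426,-.278,.045,-.1],sc,p))
print("tray",fit(TRAY,[.486,.226,0,0.0],tr,0,True))
print("rack+cores",fit(RACK+[T4([-.06,.052,.045,0],p)(CORE[0]),T4([-.06,-.052,.045,0],p)(SC[0])],[.485,-.226,0,-.1],{c:rk[c]|lc[c]|sc[c] for c in rk},0,True))
print("block",fit([box(-25,25,-25,25,0,50)],[.48,-.007,0,0],pb,0,True))
E
```

```text
long_core scene [(0.61, 458)]
long_core top [(0.9, 593)]
short_core scene [(0.77, 325)]
short_core top [(0.88, 344)]
tray scene [(0.67, 2239)]
tray top [(0.8, 2453)]
rack scene [(0.59, 970)]
rack top [(0.73, 1286)]
pin scene [(0.23, 2125)]
pin top [(0.38, 320)]
pin_block scene [(0.67, 280)]
pin_block top [(0.45, 190)]
long (array([ 0.4304, -0.1776,  0.0469, -0.1021]), np.float64(0.15811839699745178))
short (array([ 0.4222, -0.2852,  0.0436, -0.0353]), np.float64(0.35839396715164185))
tray (array([ 0.4819,  0.2207, -0.0529]), np.float64(0.2368977665901184))
rack+cores (array([ 0.4906, -0.2367, -0.1111]), np.float64(0.18324826657772064))
block (array([ 0.4813, -0.0107,  0.0289]), np.float64(0.6243782043457031))
```

```bash
cat >> h.py <<'E'
def plan(x,y,z,yaw):
    o=arm.observe();Rm=R.from_rotvec(o["ee_rot"]).as_matrix()
    a=np.arctan2(Rm[1,0],Rm[0,0]); 
    d=[(yaw+k*np.pi-a+np.pi)%(2*np.pi)-np.pi for k in(0,1)]
    print("pos",o["position"].round(4),"xaxis yaw",round(a,4),"zaxis",Rm[:,2].round(3),"j7",o["joints"][6].round(3))
    print("shift",Rm.T@(np.array([x,y,z])-o["position"]).round(4),"roll options (tool z)",[-round(v,4) for v in d])
E
python3 - <<'E'
from fit import *
plan(.482,-.183,.40,-.106)
arm.get_image("top");arm.get_image("scene")
for q in("wash_bottle",):
  for c in("scene","top"): print(c,[(x["point"],x["conf"]) for x in arm.place_of(c,q)[:1]])
d=np.load("masks.npz");print("rack only masks");
for w in (["scene"],["top"],["scene","top"]):
  print(w,fit(CORE,[.435,-.178,.045,-.1],{c:d["lc"+c] for c in w},np.radians(35),True))
  print(w,fit(TRAY,[.482,.221,0,-.05],{c:d["tr"+c] for c in w},0,True))
E
```

```text
pos [ 0.1988 -0.5925  0.4047] xaxis yaw 0.3238 zaxis [-0. -0. -1.] j7 -0.075
shift [ 0.3988 -0.2981  0.0047] roll options (tool z) [np.float64(0.4298), np.float64(-2.7118)]
scene [([213.2, 306.4], 0.83)]
top [([172.7, 321.2], 0.6)]
rack only masks
['scene'] (array([ 0.4388, -0.1802, -0.1068]), np.float64(0.06687742471694946))
['scene'] (array([ 0.4865,  0.2201, -0.0853]), np.float64(0.14125393331050873))
['top'] (array([ 0.4283, -0.1784, -0.1028]), np.float64(0.052700020372867584))
['top'] (array([ 0.4827,  0.2215, -0.0045]), np.float64(0.06985476613044739))
['scene', 'top'] (array([ 0.4301, -0.1785, -0.0962]), np.float64(0.16764843463897705))
['scene', 'top'] (array([ 0.4824,  0.2212, -0.0487]), np.float64(0.23741231858730316))
```

Run:
```python
from fit import *
d=np.load("masks.npz");out=[]
def ov(cam,ms,models,y0,x0,h=100,w=133):
    im=cv2.resize(cv2.imread(f"pics/{cam}0.png")[y0:y0+h,x0:x0+w],(400,300),interpolation=cv2.INTER_CUBIC)
    for m,col in ms+models:
        mm=cv2.resize(m.astype(np.uint8)[y0:y0+h,x0:x0+w],(400,300),interpolation=cv2.INTER_NEAREST)
        cv2.drawContours(im,cv2.findContours(mm,cv2.RETR_EXTERNAL,cv2.CHAIN_APPROX_NONE)[0],-1,col,1)
    return im
t=T4([.4824,.2212,0,-.06]);c=T4([.4304,-.1776,.0469,-.1021],np.radians(35))
f=lambda cam,o:[ov(cam,[(d["tr"+cam],(0,0,255))],[(pm(cam,TRAY,t),(0,255,0))],*o[0]),ov(cam,[(d["lc"+cam],(0,0,255)),(d["sc"+cam],(255,0,0))],[(pm(cam,CORE,c),(0,255,0))],*o[1])]
cv2.imwrite("pics/ov1.png",np.vstack([np.hstack(f("scene",[(185,215),(150,310)])),np.hstack(f("top",[(160,190),(160,330)]))]))
```

```text
(no output)
```

View pics/ov1.png

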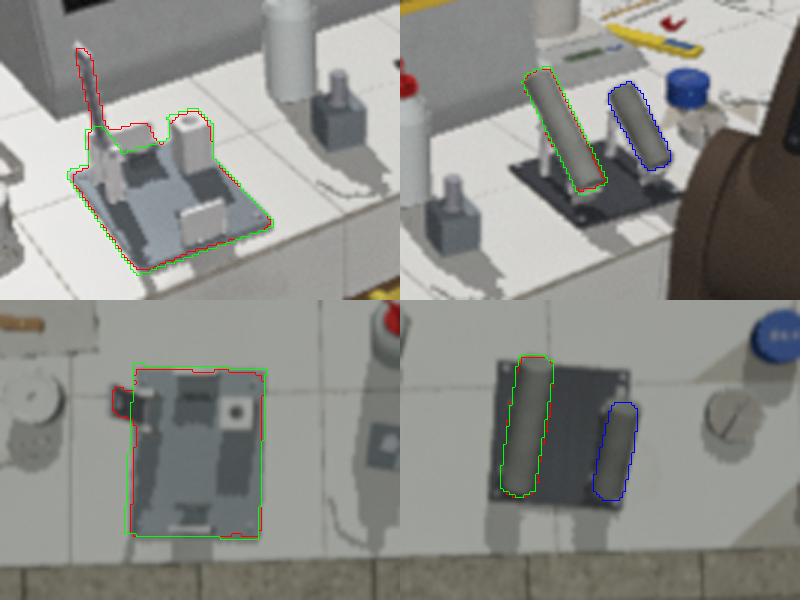

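Run:
```python
from fit import *
d=np.load("masks.npz");ms={c:soft(d["tr"+c]) for c in("scene","top")}
T0=TRAY+[box(84,92,-25,25,0,50),box(-92,-84,-25,25,0,50)]
def parts(a):
    k=box(25,59,-122,0,-3,3); k=R.from_rotvec([-a,0,0]).apply(k)+[0,.052,.070]
    return T0+[k]
for w in(["scene"],["top"],["scene","top"]):
    f=lambda v:sum(np.abs(soft(pm(c,parts(v[3]),T4([v[0],v[1],0,v[2]])))-ms[c]).sum()/ms[c].sum() for c in w)
    u=np.array([.482,.221,-.05,1.75]);sim=np.vstack([u]+[u+np.eye(4)[i]*[.008,.008,.06,.15][i] for i in range(4)])
    r=minimize(f,u,method="Nelder-Mead",options=dict(initial_simplex=sim,xatol=1e-4,fatol=1e-5,maxiter=400));print(w,r.x,r.fun)
```

```text
['scene'] [ 0.483   0.221  -0.0647  1.6588] 0.06654756516218185
['top'] [ 0.483   0.2212 -0.0075  1.5343] 0.05811886861920357
['scene', 'top'] [ 0.4814  0.2209 -0.0531  1.6519] 0.1539907455444336
```

```bash
python3 -m inch '0 0 0 0.14 .09; 0.05 -0.037 0 .28 .09; .10 -.075 0 .43 .09; .15 -.112 0 .43 .09; .2 -.149 0 .43 .09' 25
python3 - <<'E'
from h import *
plan(.482,-.183,.40,-.106)
E
```

```text
clock: 2.5
position: [0.3132, -0.427, 0.4049]
ee_rot: [3.137, -0.168, 0.0]
force: [1.4, -0.4, 0.8]
width: 0.983
gripper_force: 0.0
pos [ 0.3132 -0.427   0.4049] xaxis yaw -0.1069 zaxis [ 0. -0. -1.] j7 -0.825
shift [ 0.14179059 -0.260625    0.0048461 ] roll options (tool z) [np.float64(-0.0009), np.float64(3.1407)]
```

```bash
python3 -m inch '0.024 -0.044 0 0 .09; 0.048 -0.087 0.0 0 .09; .071 -.130 0 0 .09; .095 -.174 0 0 .09; .119 -.218 0 0 .09' >/dev/null; python3 -m inch '.023 -.043 0 0 .09; .023 -.043 0 0 .09;.023 -.043 0 0 .09'
python3 - <<'E'
from fit import *
plan(.482,-.183,.245,-.106)
for c in("scene","top"):arm.get_image(c)
lc={c:mask(c,"long_core") for c in("scene","top")}
E
```

```text
clock: 3.3
position: [0.4817, -0.1833, 0.4047]
ee_rot: [-3.137, 0.162, 0.0]
force: [-0.5, -1.2, 0.4]
width: 0.985
gripper_force: 0.0
pos [ 0.4817 -0.1833  0.4047] xaxis yaw -0.1031 zaxis [-0.  0. -1.] j7 -1.449
shift [ 0.0003 -0.0003  0.1597] roll options (tool z) [np.float64(0.0029), np.float64(-3.1387)]
long_core scene [(0.59, 403), (0.39, 163)]
long_core top [(0.55, 188), (0.27, 141)]
```

```bash
python3 -m inch '0 0 .04 0 .09; 0 0 .08 0 .09; 0 0 .115 0 .09; 0 0 .14 0 .09; 0 0 .15 0 .09'; python3 -m inch '0 0 .005 0 .09; 0 0 .008 0 .09; 0 0 .008 0 .09'
python3 - <<'E'
from h import *
a=save("scene","g1");b=save("top","g1t")
r=lambda im,y,x:cv2.resize(im[y:y+110,x:x+110,::-1],(400,400),interpolation=cv2.INTER_CUBIC)
cv2.imwrite("pics/g1c.png",np.hstack([r(a,130,310),r(b,140,330)]))
E
```

```text
clock: 4.0
position: [0.4798, -0.1854, 0.2526]
ee_rot: [-3.137, 0.17, 0.006]
force: [0.6, -0.4, -0.3]
width: 0.979
gripper_force: 0.0
clock: 4.3
position: [0.4815, -0.1848, 0.2475]
ee_rot: [3.137, -0.168, 0.002]
force: [0.3, -0.6, -0.0]
width: 0.978
gripper_force: 0.0
```

View pics/g1c.png

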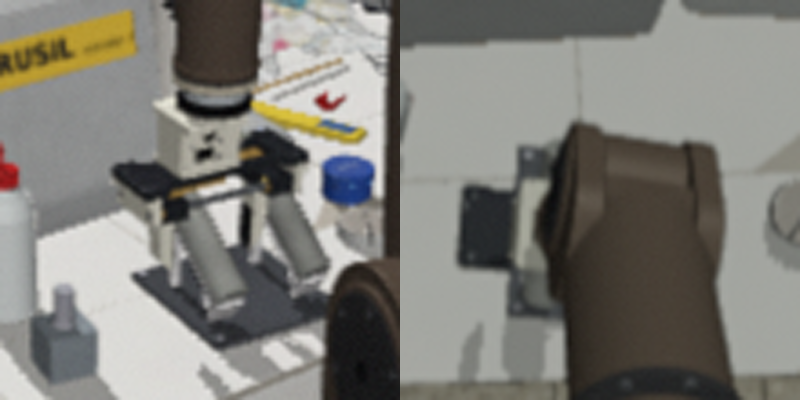

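```bash
python3 -m inch '0 0 0 0 .06; 0 0 0 0 .045; 0 0 0 0 .04; 0 0 0 0 .036;0 0 0 0 .03' 22; python3 -m inch '0 0 0 0 .03; 0 0 0 0 .03; 0 0 0 0 .03' 24
```

```text
clock: 4.9
position: [0.4812, -0.1844, 0.2467]
ee_rot: [3.137, -0.167, -0.0]
force: [0.5, -1.6, -0.7]
width: 0.594
gripper_force: 0.0
clock: 5.2
position: [0.4813, -0.1833, 0.2468]
ee_rot: [-3.136, 0.165, 0.0]
force: [-1.0, 5.6, 2.7]
width: 0.408
gripper_force: 24.0
```

```bash
python3 -m inch '0 0 -.004 0 .03; 0 0 -.01 0 .03; 0 0 -.02 0 .03; 0 0 -.035 0 .03; 0 0 -.05 0 .03'; python3 -m inch '0 0 -.02 0 .03; 0 0 -.045 0 .03; 0 0 -.075 0 .03; 0 0 -.105 0 .03; 0 0 -.13 0 .03';  python3 -m inch '0 0 -.02 0 .03; 0 0 -.025 0 .03; 0 0 -.025 0 .03'
python3 - <<'E'
from fit import *
plan(.482,-.183,.44,-.106)
for c in("scene","top"):arm.get_image(c)
lc={c:mask(c,"long_core") for c in("scene","top")}
o=arm.observe();yw=-.106
# fit s and pitch, dz given grasp point
g=o["position"]-[0,0,.159]
ms={c:soft(m) for c,m in lc.items() if c=="scene"}
def T(v): 
    Rm=R.from_euler("ZY",[yw,-v[0]]);return lambda p:Rm.apply(p-[v[1],0,0])+g+[0,0,v[2]]
f=lambda v:sum(np.abs(soft(pm(c,CORE,T(v)))-m).sum()/m.sum() for c,m in ms.items())
u=np.array([.55,.06,-.005]);sim=np.vstack([u]+[u+np.eye(3)[i]*[.1,.01,.005][i] for i in range(3)])
r=minimize(f,u,method="Nelder-Mead",options=dict(initial_simplex=sim));print("pitch,s,dz",r.x,r.fun)
E
```

```text
clock: 5.7
position: [0.481, -0.1847, 0.2978]
ee_rot: [3.137, -0.167, -0.0]
force: [0.3, -0.3, -3.3]
width: 0.407
gripper_force: 24.0
clock: 6.2
position: [0.4808, -0.1847, 0.4292]
ee_rot: [3.137, -0.168, 0.002]
force: [0.9, 0.1, -3.3]
width: 0.41
gripper_force: 24.0
clock: 6.5
position: [0.481, -0.1846, 0.4524]
ee_rot: [3.137, -0.167, 0.002]
force: [-0.0, 0.6, -3.2]
width: 0.409
gripper_force: 24.0
pos [ 0.481  -0.1846  0.4524] xaxis yaw -0.1066 zaxis [ 0.001 -0.001 -1.   ] j7 -1.443
shift [ 0.0008 -0.0017  0.0124] roll options (tool z) [np.float64(-0.0006), np.float64(3.1409)]
long_core scene [(0.49, 253)]
long_core top [(0.62, 205)]
pitch,s,dz [ 0.5417  0.0625 -0.0071] 1.125942349433899
```

```bash
python3 -m inch '-.005 -.03 0 0 .03; -.012 -.07 0 0 .03; -.019 -.114 0 0 .03; -.027 -.159 0 0 .03; -.034 -.204 0 0 .03' >/dev/null; python3 -m inch '-.008 -.045 0 -.01 .03; -.016 -.09 0 -.02 .03; -.023 -.135 0 -.03 .03; -.029 -.172 0 -.04 .03; -.033 -.196 0 -.052 .03'; python3 -m inch '0 -.002 .02 0 .03; 0 -.002 .05 0 .03; 0 -.002 .05 0 .03';  python3 - <<'E'
from h import *
plan(.457,.2224,.40,-.055)
a=save("scene","t1");b=save("top","t1t")
r=lambda im,y,x:cv2.resize(im[y:y+130,x:x+130,::-1],(400,400),interpolation=cv2.INTER_CUBIC)
cv2.imwrite("pics/t1c.png",np.hstack([r(a,150,200),r(b,130,190)]))
E
```

```text
clock: 7.7
position: [0.456, 0.2235, 0.4509]
ee_rot: [-3.14, 0.079, 0.002]
force: [-0.6, -0.0, -4.1]
width: 0.407
gripper_force: 24.0
clock: 8.0
position: [0.4559, 0.2215, 0.3976]
ee_rot: [3.136, -0.084, -0.011]
force: [-0.6, -0.6, -3.2]
width: 0.405
gripper_force: 24.0
pos [0.4559 0.2215 0.3976] xaxis yaw -0.0538 zaxis [-0.007 -0.004 -1.   ] j7 -2.309
shift [ 0.00103327 -0.00094772 -0.00241126] roll options (tool z) [np.float64(0.0012), np.float64(-3.1404)]
```

View pics/t1c.png

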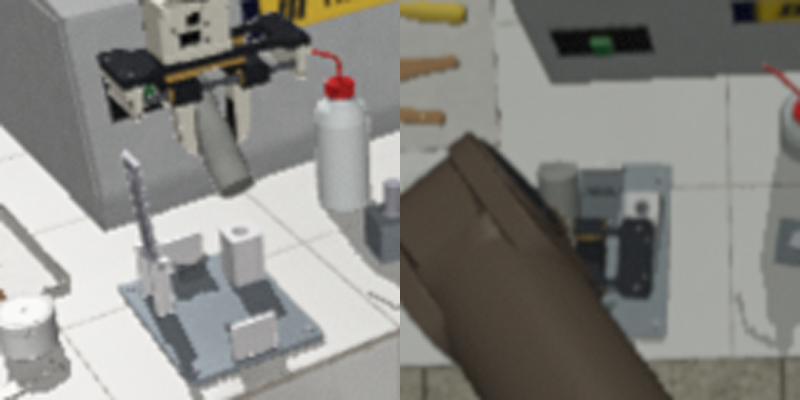

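Run:
```python
from fit import *
o=arm.observe();Rm=R.from_rotvec(o["ee_rot"]).as_matrix();g=o["position"]+Rm[:,2]*.159
n=np.array([Rm[0,1],Rm[1,1],0]);x=np.array([-n[1],n[0],0]);x*=np.sign(x[0])
for c,q in(("scene","long_core"),("scene","long_core_mid"),("top","long_core_mid")):
  for l in arm.place_of(c,q)[:2]:
    a,u=ray(c,l["point"]);X=a+u*((g-a)@n)/(u@n);print(q,c,l["conf"],l["point"],"along,z rel grasp",(X-g)@x,(X-g)[2],"dist",np.linalg.norm(X-g),np.degrees(np.arctan2(-(X-g)[2],-(X-g)@x)))
# top silhouette: upper end visible
m=mask("top","long_core");ms=mask("scene","long_core")
# fit visible part only: IoU one-sided on scene lower part & top
from scipy.ndimage import binary_dilation
def T(v):
    Q=R.from_matrix(np.stack([x*np.cos(v[0])+np.array([0,0,1])*np.sin(v[0]),n,np.cross(x*np.cos(v[0])+np.array([0,0,1])*np.sin(v[0]),n)],1))
    return lambda p:Q.apply(p-[v[1],0,0])+g+[0,0,v[2]]
for v in([.61,.055,-.006],[.61,.06,-.006],[.61,.066,-.006]):
    P=pm("scene",CORE,T(v));Pt=pm("top",CORE,T(v))
    ext=lambda k:(np.argwhere(k)[:,0].min(),np.argwhere(k)[:,0].max())
    print(v[1],"scene rows model",ext(P),"mask",ext(ms),"top model",ext(Pt),"mask",ext(m))
```

```text
long_core scene 0.58 [211.1, 276.7] along,z rel grasp -0.05566233222231594 -0.04510959956522931 dist 0.07164617810641137 39.021833898950064
long_core_mid scene 0.92 [187.2, 266.0] along,z rel grasp 0.012443769998166087 0.003878616888598918 dist 0.013034234248753856 -162.6881892692334
long_core_mid top 0.15 [224.5, 396.2] along,z rel grasp -0.08046465320984617 2.1796448723423554 dist 2.1811296012714356 -87.88580586351605
long_core top [(0.61, 202)]
long_core scene [(0.92, 394)]
0.055 scene rows model (np.int64(160), np.int64(211)) mask (np.int64(175), np.int64(214)) top model (np.int64(180), np.int64(233)) mask (np.int64(183), np.int64(201))
0.06 scene rows model (np.int64(161), np.int64(212)) mask (np.int64(175), np.int64(214)) top model (np.int64(181), np.int64(234)) mask (np.int64(183), np.int64(201))
0.066 scene rows model (np.int64(163), np.int64(214)) mask (np.int64(175), np.int64(214)) top model (np.int64(183), np.int64(236)) mask (np.int64(183), np.int64(201))
```

```bash
python3 -m inch '.002 -.001 .03 0 .03; .004 -.001 .06 0 .03; .005 -.001 .09 0 .03; .005 -.001 .12 0 .03; .005 -.001 .135 0 .03'; python3 -m inch '0 0 .003 0 .03; 0 0 .006 0 .03; 0 0 .006 0 .03'
python3 - <<'E'
from fit import *
plan(.461,.2222,.25,-.055)
a=save("scene","t2");cv2.imwrite("pics/t2c.png",cv2.resize(a[180:290,205:315,::-1],(550,550),interpolation=cv2.INTER_CUBIC))
E
```

```text
clock: 8.85
position: [0.4619, 0.2227, 0.2651]
ee_rot: [3.14, -0.086, -0.002]
force: [0.1, -0.1, -3.0]
width: 0.41
gripper_force: 24.0
clock: 9.15
position: [0.4626, 0.2233, 0.2616]
ee_rot: [-3.14, 0.086, -0.002]
force: [-0.6, -0.7, -2.8]
width: 0.409
gripper_force: 24.0
pos [0.4626 0.2233 0.2616] xaxis yaw -0.0545 zaxis [ 0.001  0.001 -1.   ] j7 -2.402
shift [-0.0016  0.0012  0.0116] roll options (tool z) [np.float64(0.0005), np.float64(-3.141)]
```

View pics/t2c.png

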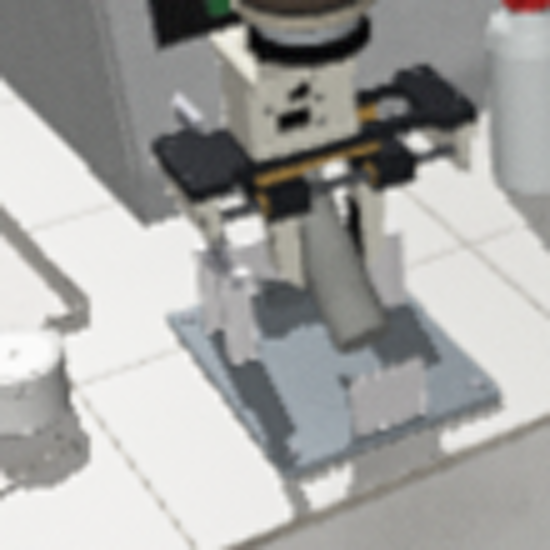

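```bash
python3 -m inch '-.001 .001 .002 0 .03; -.002 .001 .004 0 .03; -.002 .001 .006 0 .03; -.002 .001 .008 0 .03; -.002 .001 .010 0 .03'|grep -E 'pos|force'; python3 -m inch '0 0 .0015 0 .03; 0 0 .003 0 .03; 0 0 .0045 0 .03'|grep -E 'pos|force'; python3 -m inch '0 0 .0015 0 .03; 0 0 .003 0 .03;0 0 .003 0 .03'|grep -E 'pos|force'
```

```text
position: [0.4601, 0.2222, 0.2506]
force: [0.4, -0.7, -3.7]
gripper_force: 24.0
position: [0.4601, 0.2222, 0.246]
force: [-0.1, 0.1, -3.6]
gripper_force: 24.0
position: [0.4604, 0.2222, 0.2434]
force: [-0.5, -0.8, -0.0]
gripper_force: 24.0
```

```bash
python3 -m inch '0 0 .0015 0 .03; 0 0 .003 0 .03;0 0 .003 0 .03'|grep -E 'pos|force'; python3 -m inch '0.0005 0 .0015 0 .03; 0.001 0 .003 0 .03; 0.001 0 .003 0 .03'|grep -E 'pos|force'
```

```text
position: [0.4612, 0.222, 0.2408]
force: [4.6, -3.0, 4.2]
gripper_force: 24.0
position: [0.4619, 0.2218, 0.2375]
force: [3.9, -3.7, 3.0]
gripper_force: 24.0
```

```bash
python3 -m inch '0.0005 .0003 .0015 0 .03; 0.001 .0006 .003 0 .03; 0.0015 .001 .0045 0 .03;0.002 .001 .006 0 .03;0.002 .001 .006 0 .03'|grep -E 'pos|force'; python3 -m inch '0.0005 0 .0015 0 .03; 0.0005 0 .003 0 .03; 0.001 0 .0045 0 .03;0.001 0 .006 0 .03;0.001 0 .006 0 .03'|grep -E 'pos|force'
python3 - <<'E'
from fit import *
a=save("scene","t3");cv2.imwrite("pics/t3c.png",cv2.resize(a[180:290,205:315,::-1],(550,550),interpolation=cv2.INTER_CUBIC))
E
```

```text
position: [0.4623, 0.221, 0.2306]
force: [-1.0, -1.3, -0.7]
gripper_force: 24.0
position: [0.4639, 0.221, 0.2249]
force: [0.8, -1.2, -0.9]
gripper_force: 24.0
```

View pics/t3c.png

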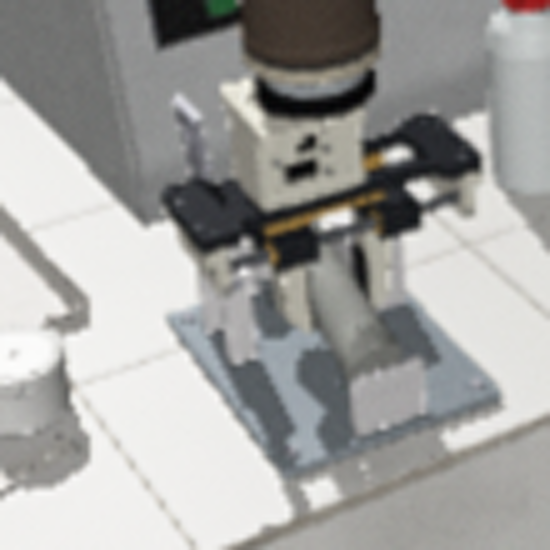

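```bash
python3 -m inch '0 0 .0015 0 .03; 0 0 .003 0 .03; 0 0 .0045 0 .03;0 0 .006 0 .03;0 0 .006 0 .03'|grep -E 'pos|force'; python3 -m inch '0 0 .0015 0 .03; 0 0 .003 0 .03;0 0 .003 0 .03'|grep -E 'pos|force'; python3 -m inch '0 0 .001 0 .03; 0 0 .002 0 .03;0 0 .002 0 .03'|grep -E 'pos|force'
```

```text
position: [0.464, 0.221, 0.219]
force: [1.8, -0.7, -1.1]
gripper_force: 24.0
position: [0.464, 0.221, 0.216]
force: [1.1, -1.3, -1.3]
gripper_force: 24.0
position: [0.464, 0.221, 0.2141]
force: [1.0, -0.9, -1.7]
gripper_force: 24.0
```

```bash
python3 -m inch '0 0 .001 0 .03; 0 0 .002 0 .03;0 0 .002 0 .03'|grep -E 'pos|force'; python3 -m inch '0 0 .001 0 .03;0 0 .001 0 .03'|grep -E 'pos|force'; python3 -m inch '0 0 .001 0 .03;0 0 .001 0 .03'|grep -E 'pos|force'
python3 - <<'E'
from fit import *
for c in("scene","top"):
  arm.get_image(c); print(c,[(x["point"],x["conf"]) for x in arm.place_of(c,"long_core")[:1]+arm.place_of(c,"long_core_mid")[:1]])
print(proj("scene",[.482-.0795,.221+.0043,.045]),proj("scene",[.482,.221,.045]))
E
```

```text
position: [0.464, 0.221, 0.2121]
force: [1.9, -1.7, -1.0]
gripper_force: 24.0
position: [0.4641, 0.221, 0.2116]
force: [0.1, -2.6, 6.7]
gripper_force: 24.0
position: [0.4641, 0.221, 0.2114]
force: [-2.6, -4.0, 17.5]
gripper_force: 24.0
scene [([256.1, 279.6], 0.74), ([237.1, 267.4], 0.58)]
top [([196.5, 265.4], 0.42), ([209.5, 253.3], 0.48)]
[np.float64(252.82414046147898), np.float64(279.4816321223303)] [np.float64(240.37449335049322), np.float64(268.96652203771845)]
```

```bash
python3 -m inch '0 0 -.001 0 .03;0 0 -.0012 0 .03;0 0 -.0012 0 .03' 8|grep -E 'pos|force'; python3 -m inch '0 0 0 0 .045;0 0 0 0 .055; 0 0 0 0 .07;0 0 0 0 .075;0 0 0 0 .075'
```

```text
position: [0.464, 0.2212, 0.2115]
force: [-0.1, -1.8, 3.7]
gripper_force: 8.0
clock: 14.85
position: [0.464, 0.221, 0.2113]
ee_rot: [3.14, -0.085, -0.0]
force: [-1.0, 0.3, 0.3]
width: 0.779
gripper_force: 0.0
```

Lift straight up, move aside toward the robot, and look.

```bash
python3 -m inch '0 0 -.03 0 .075;0 0 -.07 0 .075;0 0 -.11 0 .075;0 0 -.16 0 .075; 0 0 -.2 0 .06'|grep -E 'pos|force'; python3 -m inch '-.03 -.03 0 0 .03; -.05 -.07 0 0 .0; -.05 -.11 0 0 0;-.05 -.15 0 0 0;-.05 -.15 0 0 0';  python3 - <<'E'
from fit import *
for c in("scene","top"):
  save(c,c+"5");r=[]
  for q in("long_core","long_core_mid","lug_hole","keeper_end","tray_bed","pin"):
    l=arm.place_of(c,q)[:1]; print(c,q,[(np.round(x["point"],1),round(x["conf"],2)) for x in l])
lc={c:mask(c,"long_core") for c in("scene","top")}
print(fit(CORE,[.40,.225,.045,-.055],lc,0))
a=cv2.imread("pics/scene5.png");b=cv2.imread("pics/top5.png")
r=lambda im,y,x:cv2.resize(im[y:y+110,x:x+110],(400,400),interpolation=cv2.INTER_CUBIC)
cv2.imwrite("pics/c5.png",np.hstack([r(a,180,205),r(b,150,200)]))
E
```

```text
position: [0.4638, 0.2211, 0.4141]
force: [0.4, 0.7, -0.6]
gripper_force: 0.0
clock: 15.85
position: [0.4206, 0.3786, 0.4114]
ee_rot: [-3.137, 0.076, 0.002]
force: [0.4, -0.6, -1.3]
width: 0.341
gripper_force: 0.0
scene long_core [(array([251.2, 280. ]), 0.58)]
scene long_core_mid [(array([238.8, 267.8]), 0.94)]
scene lug_hole [(array([226.4, 275. ]), 0.76)]
scene keeper_end [(array([199.9, 241.8]), 0.65)]
scene tray_bed [(array([240.8, 270.9]), 0.86)]
scene pin [(array([230. , 324.9]), 0.59)]
top long_core [(array([231.1, 252.1]), 0.95)]
top long_core_mid [(array([210. , 253.3]), 0.82)]
top lug_hole [(array([199.7, 267.2]), 0.94)]
top keeper_end [(array([191.1, 226.1]), 0.61)]
top tray_bed [(array([212.2, 250.8]), 0.58)]
top pin [(array([210.3, 318.1]), 0.54)]
long_core scene [(0.9, 379)]
long_core top []
(array([ 0.4133,  0.2246,  0.0416, -0.0537]), np.float64(0.2532571852207184))
```

View pics/c5.png

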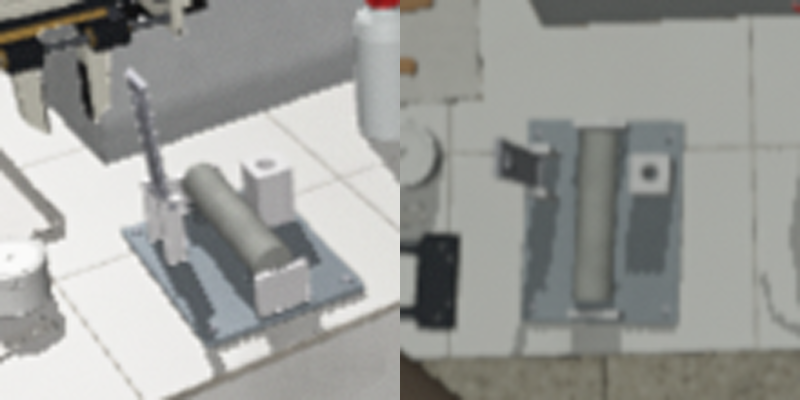

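Run:
```python
from fit import *
plan(.5302,.3335,.335,-.055)
print(at_z("top",[199.7,267.2],.066),at_z("top",[197.6,268.7],.066),at_z("scene",[226.4,275],.066))
print("keeper_end",tri([199.9,241.8],[191.1,226.1]))
for q in ("moist_tin",): print([at_z("top",x["point"],0) for x in arm.place_of("top",q)[:1]])
```

```text
pos [0.4222 0.3735 0.4114] xaxis yaw -0.0543 zaxis [ 0. -0. -1.] j7 -2.612
shift [0.11   0.0341 0.0764] roll options (tool z) [np.float64(0.0007), np.float64(-3.1409)]
[0.5129 0.168  0.066 ] [0.52   0.1628 0.066 ] [0.5159 0.1791 0.066 ]
keeper_end (array([0.531 , 0.279 , 0.1925]), np.float64(0.0012349433872581761))
[array([0.5468, 0.4146, 0.    ])]
```

```bash
python3 -m inch '.04 .01 0 0 0; .085 .025 0 0 0; .11 .034 .03 0 0; .11 .034 .06 0 0; .11 .034 .078 0 0' 10; python3 -m inch '0 0 0 0 0; 0 .015 0 0 0;0 .03 0 0 0; 0 .03 0 0 0'
```

```text
clock: 17.2
position: [0.5309, 0.3322, 0.3308]
ee_rot: [3.139, -0.089, -0.003]
force: [-0.5, 1.1, -1.2]
width: 0.007
gripper_force: 0.0
clock: 17.6
position: [0.5294, 0.3006, 0.3347]
ee_rot: [3.139, -0.09, 0.003]
force: [0.5, -0.1, 0.7]
width: 0.002
gripper_force: 0.0
```

```bash
python3 -m inch '0 .01 .003 0 0; 0 .02 .006 0 0;0 .03 .009 0 0; 0 .041 .013 0 0; 0 .051 .018 0 0'|grep -E 'pos|force';  python3 -m inch '0 .009 .006 0 0; 0 .017 .012 0 0;0 .023 .020 0 0; 0 .029 .029 0 0; 0 .029 .029 0 0'|grep -E 'pos|force'
python3 - <<'E'
from fit import *
a=save("scene","k1");cv2.imwrite("pics/k1c.png",cv2.resize(a[170:280,205:315,::-1],(500,500),interpolation=cv2.INTER_CUBIC))
E
```

```text
position: [0.5259, 0.2516, 0.3151]
force: [0.6, 0.6, 0.5]
gripper_force: 0.4
position: [0.5239, 0.2225, 0.2847]
force: [-0.1, -0.3, 0.1]
gripper_force: 0.0
```

View pics/k1c.png

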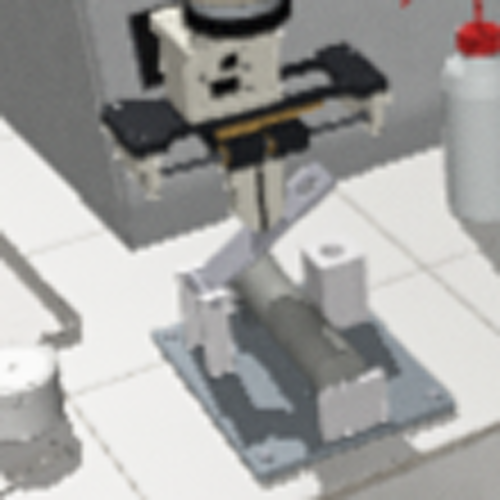

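```bash
python3 -m inch '0 .004 .006 0 0; 0 .007 .012 0 0;0 .009 .018 0 0; 0 .010 .024 0 0; 0 .010 .028 0 0'|grep -E 'pos|force';  python3 -m inch '0 0 .002 0 0; 0 0 .003 0 0; 0 0 .003 0 0'|grep -E 'pos|force'; python3 -m inch '0 0 .001 0 0; 0 0 .002 0 0; 0 0 .002 0 0'|grep -E 'pos|force'
```

```text
position: [0.5236, 0.2133, 0.2577]
force: [0.3, -0.0, 0.6]
gripper_force: 0.4
position: [0.5237, 0.2139, 0.2553]
force: [0.8, 0.4, 0.7]
gripper_force: 0.0
position: [0.5238, 0.2138, 0.2534]
force: [-0.1, 0.9, 0.1]
gripper_force: 0.0
```

```bash
python3 -m inch '0 0 .001 0 0; 0 0 .002 0 0; 0 0 .002 0 0'|grep -E 'pos|force';python3 -m inch '0 0 .001 0 0; 0 0 .001 0 0'|grep -E 'pos|force';python3 -m inch '0 0 .001 0 0; 0 0 .001 0 0'|grep -E 'pos|force'
```

```text
position: [0.5238, 0.2137, 0.2514]
force: [0.8, -0.2, 0.6]
gripper_force: 0.1
position: [0.5238, 0.2138, 0.2512]
force: [-2.2, -2.4, 9.9]
gripper_force: 5.1
position: [0.5237, 0.2138, 0.251]
force: [-5.5, -3.1, 19.5]
gripper_force: 9.9
```

```bash
python3 -m inch '0 0 -.03 0 0; 0 0 -.07 0 0; 0 0 -.11 0 0;0 .02 -.14 0 0.03; -.02 .06 -.15 0 .06'|grep -E 'pos|force'
python3 - <<'E'
from fit import *
for c in("scene","top"):save(c,c+"6")
for q in("pin","pin_block"):
  r=[arm.place_of(c,q)[0] for c in("scene","top")];print(q,[(x["point"],x["conf"]) for x in r],tri(r[0]["point"],r[1]["point"]))
print("visual",tri([209.2,327.6],[207.7,319.3]))
for c in("scene","top"):
  for q in("pin","pin_block"):
    l=arm.silhouettes(c,q)
    for x in l[:2]: print(c,q,x["conf"],x["region"].sum(),np.argwhere(x["region"]).min(0),np.argwhere(x["region"]).max(0))
a=cv2.imread("pics/scene6.png");b=cv2.imread("pics/top6.png")
r=lambda im,y,x:cv2.resize(im[y:y+40,x:x+40],(400,400),interpolation=cv2.INTER_CUBIC)
cv2.imwrite("pics/p6.png",np.hstack([r(a,205,305),r(b,190,300)]))
plan(.48,0,.40,0)
E
```

```text
position: [0.5021, 0.157, 0.4028]
force: [1.4, -0.4, 0.6]
gripper_force: 0.0
pin [([230.2, 327.1], 0.43), ([209.2, 318.9], 0.58)] (array([ 0.4804, -0.0086,  0.0002]), np.float64(0.0009249447707502296))
pin_block [([229.1, 327.7], 0.78), ([210.6, 322.1], 0.64)] (array([ 0.4779, -0.0157,  0.0035]), np.float64(0.011189267979347576))
visual (array([ 0.4796, -0.0096,  0.0877]), np.float64(0.00044420896946442044))
scene pin 0.64 70 [208 324] [220 329]
scene pin 0.35 320 [232 258] [255 284]
scene pin_block 0.68 272 [217 318] [235 336]
top pin_block 0.72 179 [202 312] [217 327]
pos [0.5006 0.1557 0.3989] xaxis yaw -0.053 zaxis [-0.001  0.    -1.   ] j7 -2.17
shift [-0.0123  0.1566 -0.0011] roll options (tool z) [np.float64(-0.053), np.float64(3.0886)]
```

View pics/p6.png

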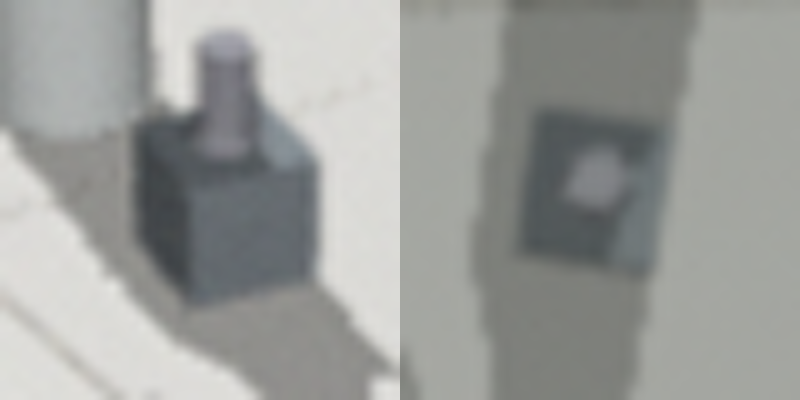

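```bash
python3 -m inch '-.002 .04 0 0 .075; -.006 .085 0 0 .075; -.010 .13 .02 0 .075; -.012 .166 .05 0 .075; -.012 .166 .08 0 .075'|grep -E 'pos|force'; python3 -m inch '0 0 0.01 0 .075; 0 0 .01 0 .075'|grep -E 'pos|force|width'
python3 - <<'E'
from h import *
plan(.480,-.009,.235,-.053)
E
```

```text
position: [0.4791, -0.0152, 0.3184]
force: [0.2, 0.5, -0.2]
gripper_force: 0.0
position: [0.4794, -0.0093, 0.3083]
force: [-0.0, 0.1, 0.4]
width: 0.815
gripper_force: 0.0
pos [ 0.4794 -0.0093  0.3083] xaxis yaw -0.0528 zaxis [-0.003  0.001 -1.   ] j7 -1.872
shift [ 0.00079272 -0.00029641  0.07329818] roll options (tool z) [np.float64(0.0002), np.float64(-3.1414)]
```

```bash
python3 -m inch '0.001 0 0.025 0 .075; 0.001 0 .045 0 .075; 0.001 0 .06 0 .075; .001 0 .07 0 .075; .001 0 .073 0 .075'|grep -E 'pos|force'; python3 -m inch '0 0 0 0 .04; 0 0 0 0 .03; 0 0 0 0 .02; 0 0 0 0 .015; 0 0 0 0 .01' 20|grep -E 'pos|force|width';  python3 -m inch '0 0 0 0 .01; 0 0 0 0 .01; 0 0 0 0 .01; 0 0 0 0 .01' 25|grep -E 'pos|force|width'
python3 - <<'E'
from fit import *
for c in("scene","top"):
  arm.get_image(c)
  for q in ("lug_hole","pin"): print(c,[(x["point"],x["conf"]) for x in arm.place_of(c,q)[:1]])
E
```

```text
position: [0.481, -0.0093, 0.2365]
force: [0.2, -0.1, 0.5]
gripper_force: 0.0
position: [0.4806, -0.0103, 0.2367]
force: [0.9, -0.2, 0.4]
width: 0.428
gripper_force: 0.0
position: [0.4806, -0.0096, 0.2366]
force: [-0.5, 4.3, 2.5]
width: 0.207
gripper_force: 25.0
scene [([226.7, 276.2], 0.85)]
scene [([229.6, 327.1], 0.39)]
top [([200.3, 265.5], 0.94)]
top []
```

```bash
python3 -m inch '0 0 -.01 0 .01; 0 0 -.03 0 .01; 0 0 -.06 0 .01; 0 0 -.09 0 .01; 0 0 -.12 0 .01'|grep -E 'pos|force|width';  python3 -m inch '0 0 0 0 .01; 0 0 0 0 .01'|grep -E 'pos|force|width'
python3 - <<'E'
from fit import *
def cen(im,r,c,h,dark=True):
    g=cv2.cvtColor(im,cv2.COLOR_BGR2GRAY).astype(float)[r-h:r+h+1,c-h:c+h+1]
    w=np.clip(np.percentile(g,60)-g-15,0,None) if dark else np.clip(g-np.percentile(g,60),0,None)
    yy,xx=np.mgrid[-h:h+1,-h:h+1];return [r+(w*yy).sum()/w.sum(),c+(w*xx).sum()/w.sum()],g
t5=cv2.imread("pics/top5.png");s5=cv2.imread("pics/scene5.png")
ht,g=cen(t5,198,269,3);print("top hole",ht,at_z("top",ht,.066));print(g.astype(int))
q=proj("scene",[.521,.167,.066]);print("scene predicted",q)
r,c=map(round,[q[0],q[1]])
print(cv2.cvtColor(s5,cv2.COLOR_BGR2GRAY)[r-7:r+9,c-8:c+9])
E
```

```text
position: [0.4801, -0.011, 0.3572]
force: [0.8, -0.8, -0.7]
width: 0.208
gripper_force: 25.0
position: [0.4803, -0.0109, 0.3564]
force: [0.1, 0.0, -2.1]
width: 0.205
gripper_force: 25.0
top hole [np.float64(197.0395546440082), np.float64(268.0878992089071)] [0.5219 0.1648 0.066 ]
[[153 134 123 128 147 165 170]
 [133  99  88  96 125 158 169]
 [123  82  74  86 113 153 169]
 [133  94  84  97 124 156 169]
 [153 130 120 126 145 164 168]
 [166 160 154 156 163 169 166]
 [167 167 166 166 168 167 163]]
scene predicted [np.float64(224.6260386861755), np.float64(277.4682837445121)]
[[228 228 229 228 228 228 227 227 226 226 227 227 227 226 227 224 215]
 [229 229 228 228 228 227 228 227 227 227 228 227 227 226 226 226 226]
 [228 227 229 228 228 228 227 228 228 226 227 226 226 227 226 226 226]
 [229 229 229 228 229 228 228 227 229 229 229 228 227 227 226 225 225]
 [229 228 228 228 229 230 229 230 229 229 230 231 231 228 227 226 226]
 [229 227 228 229 231 231 227 222 217 216 221 227 232 230 228 227 226]
 [229 223 216 229 233 232 206 178 180 182 184 205 228 230 228 227 226]
 [231 226 189 206 231 232 195 163 165 172 178 200 227 231 228 221 223]
 [230 230 177 164 209 231 227 206 194 197 209 223 229 221 206 196 207]
 [230 230 179 134 164 209 232 233 229 227 222 213 200 177 166 163 198]
 [232 231 188 136 130 161 208 221 206 195 180 172 169 161 159 162 195]
 [231 231 192 142 125 128 152 167 167 166 164 162 165 163 162 161 189]
 [227 233 204 153 126 127 139 156 164 163 166 165 163 164 161 160 186]
 [203 221 194 148 127 124 136 156 165 164 165 164 167 164 160 161 188]
 [162 179 162 137 127 126 132 154 164 165 164 164 165 164 162 160 184]
 [146 136 133 128 127 126 129 156 165 165 165 164 165 164 159 160 178]]
```

```bash
python3 -m inch '0.006 -.035 0 0 .01; .014 -.08 0 0 .01; .022 -.125 0 0 .01; .028 -.16 0 0 .01; .0316 -.179 0 0 .01'|grep -E 'pos|force|width';  python3 -m inch '0 0 0 0 .01; 0 0 .02 0 .01; 0 0 .03 0 .01;0 0 .03 0 .01'|grep -E 'pos|force|width'
python3 - <<'E'
from fit import *
plan(.5213,.1662,.33,-.053)
s=save("scene","q7");save("top","q7t")
for c in("scene","top"):
  for q in("pin","lug_hole"): print(c,q,[(x["point"],x["conf"]) for x in arm.place_of(c,q)[:2]])
p=arm.observe()["position"];tip=[p[0],p[1],p[2]-.2317];print("tip expected",tip,proj("scene",tip))
m=arm.silhouettes("scene","pin")
print([(x["conf"],x["region"].sum(),np.argwhere(x["region"]).min(0),np.argwhere(x["region"]).max(0)) for x in m[:2]])
q=proj("scene",tip);r,c=map(round,q)
print(cv2.cvtColor(s,cv2.COLOR_RGB2GRAY)[r-18:r+18,c-9:c+11])
E
```

```text
position: [0.5214, 0.1698, 0.3546]
force: [0.5, 0.3, 0.1]
width: 0.202
gripper_force: 25.0
position: [0.521, 0.1653, 0.324]
force: [-0.6, -0.3, -2.0]
width: 0.205
gripper_force: 25.0
pos [0.521  0.1653 0.324 ] xaxis yaw -0.0553 zaxis [-0.005 -0.002 -1.   ] j7 -2.221
shift [ 0.0002 -0.0009 -0.006 ] roll options (tool z) [np.float64(-0.0023), np.float64(3.1393)]
scene pin [([218.9, 277.2], 0.67)]
scene lug_hole [([228.4, 279.3], 0.97)]
top pin [([204.0, 382.7], 0.36)]
top lug_hole []
tip expected [np.float64(0.5219715883349391), np.float64(0.1666485400946344), np.float64(0.09534004449697367)] [np.float64(217.06091799170488), np.float64(276.87695707734827)]
[(0.68, np.int64(107), array([195, 274]), array([218, 280])), (0.34, np.int64(1827), array([220, 239]), array([275, 303]))]
[[132 125 154 167 170 166 124 113 128 124 112  78  47 128 165 168 166 143
  127 124]
 [130 123 158 169 167 164 124 112 126 124 116  80  50 120 162 168 169 144
  123 123]
 [132 128 166 173 167 166 130 111 121 122 116  83  49 105 156 171 167 140
  125 121]
 [138 134 154 165 168 168 140 109 116 122 117  92  54 100 
[... 2047 characters left out ...]
 152 197
  220 227]
 [176 178 180 178 169 167 169 149 132 127 130 140 144 153 156 159 162 200
  220 226]
 [177 173 174 162 145 130 125 118 128 144 154 160 164 163 164 161 161 194
  221 226]
 [162 157 152 145 134 123 122 134 153 162 163 165 165 165 161 161 161 188
  217 225]
 [125 176 196 186 149 126 123 138 156 165 164 163 163 166 160 158 160 187
  216 224]
 [104 186 219 192 146 127 128 137 155 161 163 165 162 166 163 158 159 187
  216 223]
 [ 91 129 168 159 134 126 123 132 151 161 162 164 163 165 162 158 158 184
  214 215]
 [107 107 110 123 127 127 126 128 153 163 163 164 163 166 163 158 158 177
  206 212]
 [147 148 123 107 113 121 123 125 152 162 163 163 164 164 163 161 159 175
  211 224]]
```

```bash
python3 -m inch '0 0 .006 0 .01; 0 0 .012 0 .01; 0 0 .018 0 .01; 0 0 .020 0 .01; 0 0 .020 0 .01'|grep -E 'pos|force';  python3 -m inch '0 0 0.002 0 .01; 0 0 .004 0 .01; 0 0 .004 0 .01'|grep -E 'pos|force';  python3 -m inch '0 0 0.002 0 .01; 0 0 .004 0 .01; 0 0 .004 0 .01'|grep -E 'pos|force'
```

```text
position: [0.5216, 0.1667, 0.3058]
force: [-0.3, -1.4, -1.3]
gripper_force: 25.0
position: [0.5217, 0.1668, 0.3022]
force: [0.8, 0.3, -1.5]
gripper_force: 25.0
position: [0.5217, 0.1667, 0.2981]
force: [-0.4, 0.4, -1.8]
gripper_force: 25.0
```

```bash
python3 -m inch '0 0 0.002 0 .01; 0 0 .004 0 .01; 0 0 .006 0 .01; 0 0 .008 0 .01;0 0 .008 0 .01'|grep -E 'pos|force';  python3 -m inch '0 0 0.002 0 .01; 0 0 .004 0 .01; 0 0 .006 0 .01; 0 0 .008 0 .01; 0 0 .010 0 .01'|grep -E 'pos|force'
```

```text
position: [0.5217, 0.1667, 0.2901]
force: [0.5, 0.0, -1.2]
gripper_force: 25.0
position: [0.5218, 0.1668, 0.2802]
force: [0.7, 0.2, -1.9]
gripper_force: 25.0
```

```bash
python3 -m inch '0 0 0.002 0 .01; 0 0 .005 0 .01; 0 0 .008 0 .01; 0 0 .011 0 .01;0 0 .014 0 .01'|grep -E 'pos|force';  python3 -m inch '0 0 0.002 0 .01; 0 0 .004 0 .01; 0 0 .004 0 .01'|grep -E 'pos|force';  python3 -m inch '0 0 0.001 0 .01; 0 0 .002 0 .01; 0 0 .002 0 .01'|grep -E 'pos|force'
```

```text
position: [0.5217, 0.1668, 0.2661]
force: [-0.1, -0.6, -1.7]
gripper_force: 25.0
position: [0.5217, 0.1667, 0.2622]
force: [0.2, 0.9, -0.4]
gripper_force: 25.0
position: [0.5218, 0.1668, 0.2604]
force: [0.2, -0.1, -1.3]
gripper_force: 25.0
```

```bash
python3 -m inch '0 0 0.001 0 .01; 0 0 .001 0 .01'|grep -E 'pos|force';  python3 -m inch '0 0 0.001 0 .01; 0 0 .001 0 .01'|grep -E 'pos|force'
```

```text
position: [0.5218, 0.1668, 0.2595]
force: [-0.9, -0.9, 0.2]
gripper_force: 25.0
position: [0.5219, 0.1669, 0.2592]
force: [-2.4, -1.1, 9.8]
gripper_force: 25.0
```

```bash
python3 -m inch '0 0 -.0008 0 .03; 0 0 -.0008 0 .05; 0 0 -.0008 0 .06; 0 0 -.0008 0 .06;0 0 -.0008 0 .06'|grep -E 'pos|force|wid';  python3 -m inch '0 0 -.01 0 .06; 0 0 -.03 0 .06; 0 0 -.07 0 .06; 0 0 -.11 0 .06;0 0 -.15 0 .06'|grep -E 'pos|force'; python3 -m inch '-.03 .04 0 0 .06; -.07 .08 0 0 .06;-.1 .12 0 0 .06;-.1 .12 0 0 .06;-.1 .12 0 0 .06'
python3 - <<'E'
from fit import *
for c in("scene","top"): arm.get_image(c)
for q in("pin","keeper_end","long_core_mid","short_core"):
  r=[arm.place_of(c,q)[:1] for c in("scene","top")];print(q,[(x[0]["point"],round(x[0]["conf"],2)) for x in r if x],*(tri(r[0][0]["point"],r[1][0]["point"]) if all(r) else ()))
print("expect pin",.5215,.1665,.028,proj("scene",[.5215,.1665,.113]),proj("top",[.5215,.1665,.113]))
for c in("scene","top"): print([(x["conf"],x["region"].sum(),np.argwhere(x["region"]).min(0),np.argwhere(x["region"]).max(0)) for x in arm.silhouettes(c,"pin")[:1]])
E
```

```text
position: [0.5218, 0.1667, 0.2591]
force: [-0.7, 0.3, 0.2]
width: 0.592
gripper_force: 0.0
position: [0.5214, 0.1668, 0.4115]
force: [0.4, -0.3, 0.1]
gripper_force: 0.0
clock: 30.9
position: [0.4146, 0.0514, 0.4101]
ee_rot: [3.14, -0.089, 0.002]
force: [1.5, 0.0, 0.5]
width: 0.652
gripper_force: 0.0
pin [([236.3, 276.9], 0.64), ([197.8, 265.8], 0.44)] [0.522  0.1755 0.0216] 0.006477182827665708
keeper_end [([221.3, 282.2], 0.51), ([194.9, 270.7], 0.55)] [0.5259 0.1511 0.0716] 0.009504624592866214
long_core_mid [([238.2, 270.0], 0.73), ([208.8, 253.1], 0.56)] [0.4831 0.2176 0.0518] 0.0026089337286714564
short_core [([205.9, 395.0], 0.77), ([222.6, 394.5], 0.92)] [ 0.4227 -0.2726  0.0418] 0.0064343450101585755
expect pin 0.5215 0.1665 0.028 [np.float64(212.57410660149108), np.float64(276.6496194592011)] [np.float64(195.85447375734168), np.float64(265.87724352687997)]
[]
[(0.45, np.int64(44), array([194, 264]), array([200, 271]))]
```

```bash
python3 -c "
from cell import arm
print(arm.sign_off())"
```

```text
the job is handed in; nothing more can be done
None
```

The long core is laid in the tray's V rests, the keeper is folded fully down and the steel pin is seated through it into the lug. I handed the job in at about 31 s. The sign-off gave no verdict, but my last camera check put the core, keeper, pin and short core where they should be; I did not check the bystanders again.

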